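Cam-lock the end panel onto a drying rack

TASK

Finish assembling the plywood drying rack: slide the loose upright end panel up to the open end of the base board so that its bolt runs up the channel into the cam lock, then turn the grey cam disc beside that end clockwise, about half a turn, until its hook has drawn the panel in flush and firmly tight. Stop as soon as it pulls up firm and do not force it, for bolts stand out by different lengths; leave the pots, bottles and other things on the table where they are.

Things in the scene. Friction and masses are not known exactly. Their poses are not given: they have to be found in the camera images.
- rack: Base board of the rack, plywood 160 (x) x 240 (y) x 30 mm, fixed flat on the table. Origin: centre of its underside, z up. Its -y end already has its end panel and cam disc, done: leave them. Its +y end face (y = 120 mm) is open. Wooden pins 72 mm high over the table stand at x = +-66, y = -85 to -10 mm; an aluminium angle is on each side at y = -60 mm.
- slot_mouth (a point): Middle of the board's open end face (rack 0, 120, 15 mm), axes as the rack's. Here begins the bolt's channel: 15 mm wide, open above, floor 3 mm over the table, running along -y to the cam.
- panel: Loose end panel, plywood, 140 wide (x) x 18 thick (y) x 90 mm high (z), 0.3 to 0.42 kg, standing free on the table off the open end, a little askew, its bolt (on the -y face) towards the channel. Origin: middle of its underside. When flush its origin lies at (0, 129, 0) mm in the rack's frame, with the same axes.
- panel_top (a point): Middle of the panel's top edge, 90 mm above its underside, axes as the panel's. Take the panel here from above, across its 18 mm (along y), and slide it along the table.
- bolt_root (a point): Where the steel bolt leaves the panel's -y face, 15 mm above the underside, axes as the panel's. The neck, 6 mm thick, runs along -y and ends in an upright barrel head 10 mm across, 16 mm high, its centre 53.5 mm from here give or take 1.4 mm. Slid in with the cam open, the head stops against the cam's core, felt as 6 N or so, with the panel still up to 3 mm off the board.
- cam (a joint): Turn of the cam, rad; positive = clockwise from above = locking; range -0.5 to 4.2. At 0 its arrow points out along the channel (rack +y) and the hook's mouth is open to the bolt; it starts between -0.3 and 0.15. The hook takes the head at about 0.7 and draws it in 2 mm per rad. Tight comes between 1.9 and 3.7, as the bolt's length has it, and can only be felt.
- cam_grip (a point): On the cam's axis, middle of its finger bar, 52 mm above the table, 62 mm inside the board's open end. z up; turns with the cam; the bar lies along y, +y to the arrow. Grey nylon disc: flange 46 mm across, 3 mm high on the board, finger bar 36 long, 10 thick, its top 60 mm above the table. Grip the bar across its 10 mm, from above.
- cam_centre (a point): Disc centre at the board's top; axes as cam_grip's. Moment to turn it: 0.1 to 0.2 N m as it draws, then up 0.1 per 0.05 rad once the panel meets the board; at rest friction hides much of it. 0.45 to 0.6 is firmly tight and stays when let go; under 0.4 may be slack; over 0.7 overstrains it. Gripped with 9 N, the bar twists in 32 mm flat pads at some 0.45: the cam lags.
- pot_a: Bystander: paint pot with white lid, 42 mm across, 43 mm high; origin at its foot.
- pot_b: Bystander: paint pot like the other, 43 mm high; origin at its foot.
- pot_c: Bystander: paint pot like the other, 43 mm high; origin at its foot.
- plate: Bystander: painted wooden plate with a scalloped rim, 170 mm across, 6 mm thick, lying flat; origin under its centre.
- bottle_a: Bystander: white plastic jar, 52 mm across, 85 mm high; origin at its foot.
- bottle_b: Bystander: white plastic jar, 52 mm across, 85 mm high; origin at its foot.
- cup: Bystander: clear plastic cup, 72 mm across, 95 mm high; origin at its foot.
- brush: Bystander: paint brush 190 mm long lying on the table; origin under its middle.

How it is judged:
By the outcome, as a careful person would: the job done as asked, in the order asked, and still so for the second after the job is handed in, with the robot touching nothing.
It also fails if it takes over 72 s, if anything falls off the work surface, if the arm or the gripper's body presses on something with over 40 N, if the wrist force passes 120 N, or if a joint passes its speed limit or range.

ROBOT

A 6-joint arm with a two-finger parallel gripper is mounted at the origin on the work surface. World frame = base frame: x ahead of the robot, y to its left, z up, the work surface at z = 0. Lengths are in m, angles in rad, forces in N, time in s.
With the tool pointing down it reaches from about 0.325 to 0.85 m from the base axis. Payload 15.5 kg.
Tool frame: the origin (TCP) lies midway between the tips of the shut fingers; the grasp point (between the pads) lies 19 mm behind it; z points along the fingers, y is the line along which they close (so a half turn about z gives the same grasp; the last joint's range is limited). The gripper opens to 91 mm and grips with 3 to 60 N. Pads are 32 mm wide; open, the fingers measure 118 mm over their backs; the gripper's body (76 mm by 178 mm) begins 60 mm behind the grasp point.
Start: joints at [-0.096, 0.494, 1.345, -0, 1.302, -0.096], TCP at [0.625, 0, 0.214] pointing down, gripper open.
Joint ranges: [-2.91, 2.91], [-0.82, 2.16], [0.22, 2.67], [-1.22, 4.37], [0.12, 2.79], [-3.08, 3.08]. Speed limits (rad/s): [1.89, 1.89, 2.57, 3.01, 3.01, 3.01].

INTERFACE

Orientations are given as a rotation vector (axis times angle).
In Python, from station import robot gives the robot as it stands. The module is installed in compiled form; this text tells all that it offers.
- The arm moves only by the shell command python3 -m inch 'ROWS'. ROWS is a JSON object whose one key "increments" holds a list that holds one entry, the list of rows, each a list of 7 numbers: the opening, from 0 (shut) to 1 (fully open), then the shift along the world's x, y, z in mm, then the turn, a rotation vector about the world's x, y, z in degrees. A call has exactly 5 rows; each row is the pose to reach, as a shift and turn from the pose commanded when the call began; what a row does not reach only later rows make up. A row lasts 1/12 s, in which the tool goes at most 41.7 mm and 7.16 degrees, less where a joint would pass 70% of its speed; a pose out of reach is approached as far as the arm can. A call with a gripper value outside its range is refused whole. The fingers move at their own pace and stop on an object; the grip force is fixed at half the most. Time passes only in rows, so rows that repeat a pose let the fingers close, or fill a call up. It gives the time, the measured TCP pose, the force, the opening and the grip force at its end, in the units of the state.
- robot.get_obs(): the state, without advancing time (a new reading comes with each control period).
- robot.grab_frame(name): name is "scene" or "side" or "wrist"; returns the picture (400x640x3 uint8, red, green, blue); there is no depth.
- robot.camera_info(name): a dict with "fx", "fy", "cx", "cy" (pixels), "world_from_camera" (4x4, takes a point from camera to world coordinates). Camera axes: x right, y down, z forward; pixel columns grow to the right and rows downward; lengths in m; the calibration is good to about 2 mm. A picture is of the moment at which its call begins: read the wrist's pose just before it. camera_info takes no time and is no camera call; for the wrist camera it gives the pose at the moment of the call.
- robot.hand_in(): hands the job in; it is judged then, once.
The state is a dict: "t": time; "joints": joint angles; "joint_vel": joint speeds; "tau": joint torques, N m; "position": TCP position; "eef_rot": TCP orientation; "ft_force": force on the tool from outside, world axes, zero at the start; "ft_torque": the same for the moment, N m; "opening": opening from 0.0 (shut) to 1.0 (fully open); "finger_force": force on a finger pad.
Only numpy, scipy, OpenCV 4.12 (cv2) and the standard library are available. Lean on these libraries where they do the work, as an engineer would, in place of code of your own. Each camera call takes 0.05 s, during which the arm holds its last target. There are 200 camera calls.

## Working session

There is one attempt and no reset: what is moved stays moved. The work goes in short steps, Python scripts to look and compute and a shell command to move; the robot and the scene stay as the last step left them, time stands still between calls to the robot, and variables do not carry over. Pictures are saved under pics/ and viewed, at most 10 in all, crops included, and the job is handed in when it is done.

```bash
mkdir -p pics
python3 - <<'E'
from station import robot
import cv2,numpy as np
o=robot.get_obs();print(o)
for n in("scene","side","wrist"):
    i=robot.camera_info(n);print(n,i["fx"],i["fy"],i["cx"],i["cy"],np.round(i["world_from_camera"],4).tolist())
    cv2.imwrite(f"pics/{n}0.png",robot.grab_frame(n)[:,:,::-1])
E
```

```text
{'t': 0.0, 'joints': array([-9.54908929e-02,  4.94196108e-01,  1.34614359e+00, -1.12344790e-05,
        1.30249064e+00, -9.54930452e-02]), 'joint_vel': array([-0.00064796,  0.00174566, -0.00034417,  0.0012154 , -0.00062855,
        0.00046114]), 'tau': array([-1.07322368e-03, -8.78814626e+01, -3.81857479e+01,  7.05250050e-02,
        5.33505273e-02, -1.50444166e-04]), 'position': array([6.24614319e-01, 4.19962809e-05, 2.13326007e-01]), 'eef_rot': array([-2.22076543e+00, -2.22077684e+00,  1.25013120e-03]), 'ft_force': array([ 0.43588955, -0.27540135,  0.08781576]), 'ft_torque': array([ 0.040196  , -0.01366822, -0.03000386]), 'finger_force': 0.0, 'opening': 0.996119571829492}
scene 476.31905134845164 476.31905134845164 316.00214379981594 201.81789008763315 [[0.5538, 0.6087, -0.5681, 1.2448], [0.8324, -0.4189, 0.3627, -0.5168], [-0.0173, -0.6738, -0.7387, 0.9348], [0.0, 0.0, 0.0, 1.0]]
side 367.98141459002096 367.98141459002096 322.27283016491947 198.40008629197763 [[0.8969, -0.2983, 0.3264, 0.2842], [-0.4422, -0.5966, 0.6698, -0.7022], [-0.0051, -0.7451, -0.667, 0.6921], [0.0, 0.0, 0.0, 1.0]]
wrist 289.4519375760764 289.4519375760764 313.9540087379292 200.2986582306886 [[1.0, 0.0006, -0.0017, 0.6248], [0.0001, -0.9604, -0.2788, 0.0793], [-0.0018, 0.2788, -0.9604, 0.3831], [0.0, 0.0, 0.0, 1.0]]
```

View pics/scene0.png

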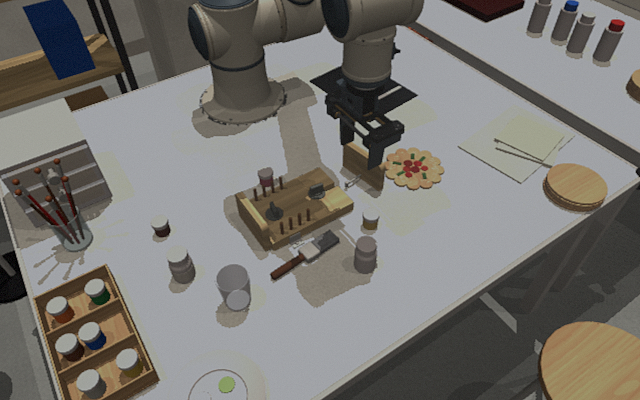

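View pics/side0.png

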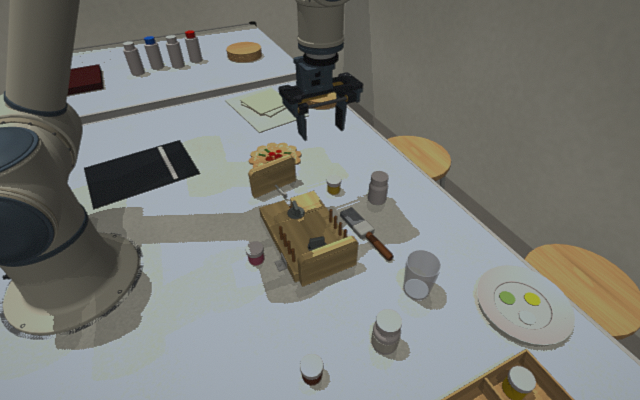

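View pics/wrist0.png

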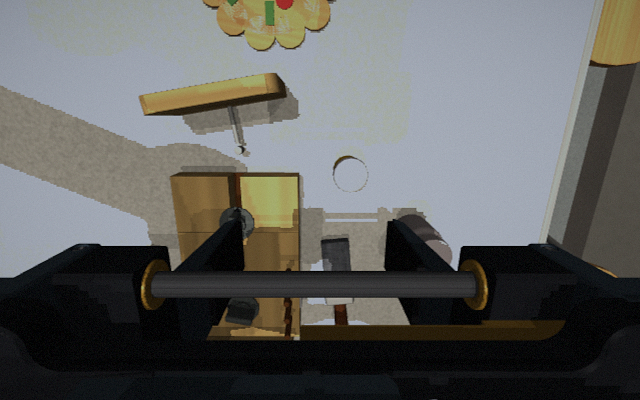

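The scene picture shows the rack at about (295,205), with the loose panel at (363,165). In the wrist picture, the panel's top edge runs from (140,98) to (278,75), the bolt head is at (242,150), the board's open end is at row 173 and the cam is at (237,222).

```bash
cat > h.py <<'E'
import numpy as np,cv2
from station import robot
def ray(i,u,v):
    T=np.array(i["world_from_camera"]);d=T[:3,:3]@[(u-i["cx"])/i["fx"],(v-i["cy"])/i["fy"],1];return T[:3,3],d
def onz(i,u,v,z):
    c,d=ray(i,u,v);return c+d*(z-c[2])/d[2]
def tri(rs):
    A=np.zeros((3,3));b=np.zeros(3)
    for c,d in rs:
        d=d/np.linalg.norm(d);P=np.eye(3)-np.outer(d,d);A+=P;b+=P@c
    return np.linalg.solve(A,b)
E
python3 - <<'E'
import cv2
a=cv2.imread("pics/wrist0.png")[60:260,125:325];b=cv2.imread("pics/scene0.png")[130:255,225:400]
cv2.imwrite("pics/c1.png",cv2.resize(a,None,fx=3,fy=3,interpolation=cv2.INTER_CUBIC))
cv2.imwrite("pics/c2.png",cv2.resize(b,None,fx=4,fy=4,interpolation=cv2.INTER_CUBIC))
E
```

```text
(no output)
```

View pics/c1.png

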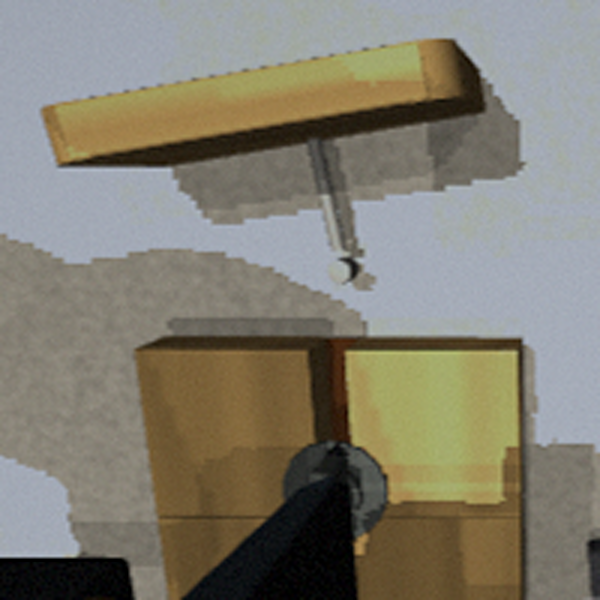

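View pics/c2.png

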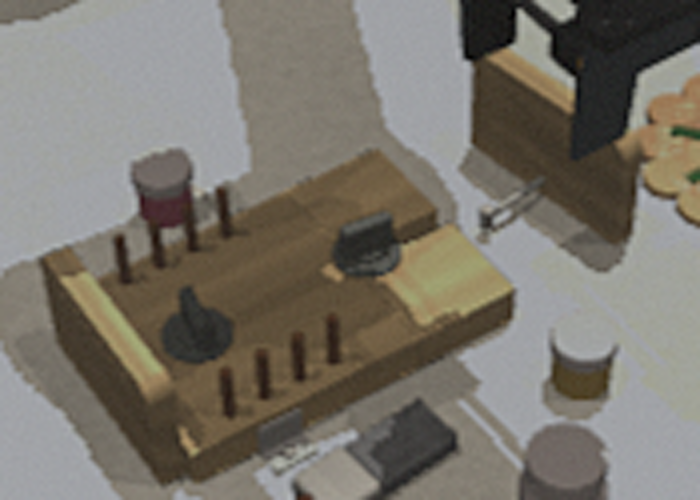

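The wrist crop shows the panel's top face with corners at crop (42,107), (57,165), (425,100) and (423,43). The bolt head is at (343,270), the board's end corners are at (135,348) and (521,342), and the channel runs between 309 and 346. In the scene crop, the head is at (485,213), the board's near end corner at (513,290), the far end corner at (376,150) and the cam bar at (368,232).

Run:
```python
from h import *
w=robot.camera_info("wrist");s=robot.camera_info("scene");f=lambda p:(125+(p[0]-1)/3,60+(p[1]-1)/3);g=lambda p:(225+(p[0]-1.5)/4,130+(p[1]-1.5)/4)
W=lambda p,z:onz(w,*f(p),z)[:2].round(4)*1000
L,R=W((135,348),.03),W((521,342),.03);print("board",L,R,np.linalg.norm(R-L),np.degrees(np.arctan2(*(R-L)[::-1])),"slot",W((327.5,345),.03))
P=[W(p,.09) for p in((42,107),(57,165),(425,100),(423,43))];print("panel",P,np.mean(P,0))
for a,b in((0,3),(1,2)): d=P[b]-P[a];print(np.linalg.norm(d),np.degrees(np.arctan2(d[1],d[0])))
h=W((343,270),.023);r=W((315,140),.015);print("head",h,"root",r)
print("cam disc",W((336,490),.033))
T=lambda a,b:tri([ray(w,*f(a)),ray(s,*g(b))]).round(4)*1000
print("tri corner R",T((521,342),(513,290)),"L",T((135,348),(376,150)),"head",T((343,270),(485,213)),"cam",T((336,490),(366,258)),"panelLF",T((57,165),(474,58)), "panelLR",T((42,107),(487,50)))
```

```text
board [445.2   8.5] [604.9  11.1] 159.7211632815138 0.9327230252901223 slot [525.    9.8]
panel [array([456.9,  98.5]), array([458.8,  80.8]), array([579. , 100.6]), array([579.1, 117.3])] [518.45  99.3 ]
123.63769651687944 8.746162262555211
121.81986701683759 9.354071201447448
head [531.8  39.8] root [522.2  90.9]
cam disc [524.6 -52.9]
tri corner R [602.7   8.6  25.9] L [442.5   7.4  26. ] head [529.4  38.4  18.4] cam [522.9 -55.3  26. ] panelLF [453.7  80.7  81.5] panelLR [445.8  99.   73.2]
```

```bash
python3 -m inch '{"increments":[[[1,-7,7,-5,0,0,-5.4],[1,-14,13,-9,0,0,-10.8],[1,-21,20,-14,0,0,-16.2],[1,-28,26,-18,0,0,-21.6],[1,-35,33,-23,0,0,-27]]]}'
python3 -m inch '{"increments":[[[1,-7,7,-5,0,0,-5.4],[1,-14,13,-9,0,0,-10.8],[1,-21,20,-14,0,0,-16.2],[1,-28,26,-18,0,0,-21.6],[1,-35,33,-23,0,0,-27]]]}'
python3 -m inch '{"increments":[[[1,-9,9,-6,0,0,-6.75],[1,-18,18,-12,0,0,-13.5],[1,-26,25,-18,0,0,-20.25],[1,-34,33,-24,0,0,-27],[1,-34,33,-24,0,0,-27]]]}'
python3 - <<'E'
from h import *
import json
o=robot.get_obs();print(o["joints"],o["eef_rot"],o["position"]);i=robot.camera_info("wrist");np.savez("w1.npz",**{k:np.array(v) for k,v in i.items()})
cv2.imwrite("pics/wrist1.png",robot.grab_frame("wrist")[:,:,::-1])
print(np.round(i["world_from_camera"],3))
E
```

```text
t: 0.57
position: [0.5896, 0.0332, 0.1906]
eef_rot: [-2.682, -1.635, 0.0]
ft_force: [0.3, 0.4, -0.9]
opening: 1.002
finger_force: 0.0
t: 0.98
position: [0.5546, 0.0662, 0.1677]
eef_rot: [-2.99, -0.964, 0.0]
ft_force: [-0.2, -0.1, 1.4]
opening: 0.999
finger_force: 0.0
t: 1.4
position: [0.5189, 0.0999, 0.1428]
eef_rot: [-3.132, -0.237, 0.005]
ft_force: [0.4, -0.3, 0.0]
opening: 1.002
finger_force: 0.0
[7.70634561e-02 4.46471058e-01 1.66671449e+00 3.44133402e-04
 1.03129220e+00 1.49652812e+00] [-3.13233127 -0.23718467  0.00453211] [0.51888924 0.09994859 0.14283925]
[[ 0.151 -0.948 -0.279  0.597]
 [-0.989 -0.145 -0.042  0.112]
 [-0.001  0.282 -0.959  0.312]
 [ 0.     0.     0.     1.   ]]
```

View pics/wrist1.png

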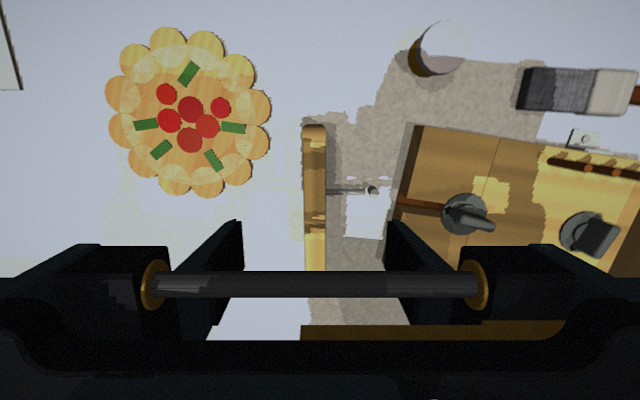

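The wrist picture shows the panel's top upright at columns 303–325, so the tool is square to it. The neck runs along row 190 to the head at (373,190), and the channel runs from (398,201) towards the cam at (466,212).

Run:
```python
from h import *
w=dict(np.load("w1.npz"));im=cv2.imread("pics/wrist1.png")
W=lambda u,v,z:(onz(w,u,v,z)[:2]*1000).round(1)
print("head",W(373,189.5,.023),"root",W(326,190.5,.015),"corner",W(416,125,.03),"slot",W(399,201,.03),"disc",W(465,213,.033))
print("panel mid top",W(303,180,.09),W(325,180,.09),W(303,235,.09),W(325,235,.09),"end",W(314,124,.09),W(314,128,.05))
w0=dict(fx=289.45194,fy=289.45194,cx=313.954,cy=200.29866,world_from_camera=np.array([[1,.0006,-.0017,.6248],[.0001,-.9604,-.2788,.0793],[-.0018,.2788,-.9604,.3831],[0,0,0,1]]))
f=lambda p:(125+(p[0]-1)/3,60+(p[1]-1)/3)
for n,a,b in(("head",(343,270),(373,189.5)),("corner",(521,342),(416,125)),("disc",(336,490),(465,213)),("panelF",(315,122),(325,190))):print(n,tri([ray(w0,*f(a)),ray(w,*b)]).round(4)*1000)
hsv=cv2.cvtColor(im,cv2.COLOR_BGR2HSV)
for r in(140,160,180,200,220,240):
    m=np.where(hsv[r,280:350,1]>80)[0]+280;print(r,m.min(),m.max(),end=" | ")
```

```text
head [533.9  41.1] root [523.5  88.1] corner [603.1  15.7] slot [527.6  14.2] disc [526.  -54.2]
panel mid top [547.8 113.4] [550.4  96.3] [501.7 106.9] [504.4  88.8] end [591.1 111.3] [586.6 110.6]
head [531.7  39.6  18.4]
corner [6.034e+02 5.500e+00 5.000e-01]
disc [527.3 -49.8  40.7]
panelF [540.4  94.4  80.3]
140 302 325 | 160 303 325 | 180 303 325 | 200 304 325 | 220 304 324 | 240 305 325 |
```

```bash
python3 -m inch '{"increments":[[[1,0,0,-20,0,0,0],[1,0,0,-42,0,0,0],[1,0,0,-65,0,0,0],[1,0,0,-80,0,0,0],[1,0,0,-87,0,0,0]]]}'
python3 -m inch '{"increments":[[[0.4,0,0,0,0,0,0],[0.15,0,0,0,0,0,0],[0,0,0,0,0,0,0],[0,0,0,0,0,0,0],[0,0,0,0,0,0,0]]]}'
python3 -m inch '{"increments":[[[0,0,0,0,0,0,0],[0,0,0,0,0,0,0],[0,0,0,0,0,0,0],[0,0,0,0,0,0,0],[0,0,0,0,0,0,0]]]}'
```

```text
t: 1.87
position: [0.5209, 0.0984, 0.0554]
eef_rot: [3.131, 0.254, -0.003]
ft_force: [0.3, 0.1, 0.7]
opening: 1.002
finger_force: 0.0
t: 2.28
position: [0.5216, 0.099, 0.0578]
eef_rot: [3.132, 0.247, 0.002]
ft_force: [0.0, -1.4, 0.5]
opening: 0.667
finger_force: 0.0
t: 2.7
position: [0.521, 0.099, 0.0569]
eef_rot: [-3.132, -0.247, -0.0]
ft_force: [0.2, -0.3, 0.6]
opening: 0.299
finger_force: 0.0
```

```bash
python3 -m inch '{"increments":[[[0,0,0,0,0,0,0],[0,0,0,0,0,0,0],[0,0,0,0,0,0,0],[0,0,0,0,0,0,0],[0,0,0,0,0,0,0]]]}'
python3 -m inch '{"increments":[[[0,0,0,0,0,0,-2],[0,1,0,0,0,0,-4],[0,1,0,0,0,0,-6],[0,2,0,0,0,0,-8],[0,2,0,0,0,0,-8]]]}'
python3 -m inch '{"increments":[[[0,0,-5,0,0,0,0],[0,0,-10,0,0,0,0],[0,0,-15,0,0,0,0],[0,0,-20,0,0,0,0],[0,0,-20,0,0,0,0]]]}'
python3 - <<'E'
from h import *
i=robot.camera_info("wrist");np.savez("w2.npz",**{k:np.array(v) for k,v in i.items()})
a=robot.grab_frame("wrist")[:,:,::-1];cv2.imwrite("pics/wrist2.png",a)
print(robot.get_obs()["position"]);cv2.imwrite("pics/c3.png",cv2.resize(a[110:310,300:560],None,fx=3,fy=3,interpolation=cv2.INTER_CUBIC))
E
```

```text
t: 3.12
position: [0.521, 0.099, 0.0569]
eef_rot: [3.132, 0.247, -0.0]
ft_force: [-0.7, 0.4, -1.2]
opening: 0.198
finger_force: 30.0
t: 3.53
position: [0.523, 0.099, 0.0569]
eef_rot: [-3.141, -0.025, 0.0]
ft_force: [-0.2, -0.4, -0.2]
opening: 0.201
finger_force: 30.0
t: 3.95
position: [0.5229, 0.0779, 0.0569]
eef_rot: [3.141, 0.027, -0.0]
ft_force: [-0.1, 0.3, -3.4]
opening: 0.195
finger_force: 30.0
[0.52292159 0.07832018 0.05688607]
```

View pics/c3.png

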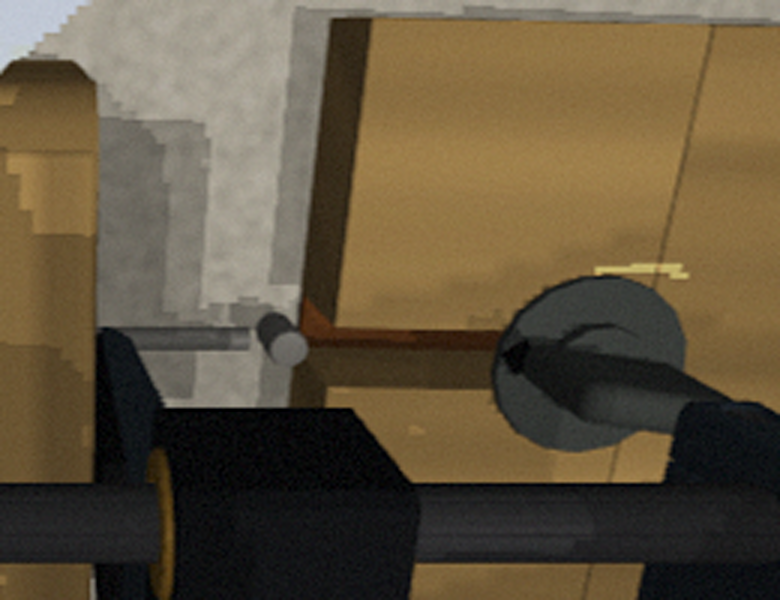

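The crop shows the head's top at (289,349), just outside the channel. The channel's top edges run (338,328)–(500,331) and (327,388)–(493,390), and the cam disc centre is at about (590,364).

Run:
```python
from h import *
w=dict(np.load("w2.npz"))
W=lambda p,z:(onz(w,300+(p[0]-1)/3,110+(p[1]-1)/3,z)[:2]*1000).round(1)
for n,p,z in(("head",(289,349),.023),("neck@",(110,339),.018),("slotU",(338,328),.03),("slotL",(327,388),.03),("slotU2",(498,331),.03),("slotL2",(492,390),.03),("cornerR",(372,18),.03),("edge2",(775,27),.03),("disc",(590,364),.033),("arrow",(503,353),.033),("barend",(525,355),.06),("floorU",(318,333),.003)):print(n,W(p,z))
```

```text
head [523.5  16.5]
neck@ [523.6  61. ]
slotU [531.8   7.4]
slotL [516.2   8.4]
slotU2 [531.7 -31.2]
slotL2 [516.3 -32.2]
cornerR [603.3   8. ]
edge2 [602.9 -80. ]
disc [524.8 -52.9]
arrow [527.2 -31.6]
barend [537.3 -20.7]
floorU [520.6   2.8]
```

```bash
python3 -m inch '{"increments":[[[0,0.5,-4,0,0,0,0],[0,0.5,-9,0,0,0,0],[0,0.5,-15,0,0,0,0],[0,0.5,-22,0,0,0,0],[0,0.5,-30,0,0,0,0]]]}'
python3 -m inch '{"increments":[[[0,0,-5,0,0,0,0],[0,0,-10,0,0,0,0],[0,0,-14,0,0,0,0],[0,0,-18,0,0,0,0],[0,0,-22,0,0,0,0]]]}'
python3 -m inch '{"increments":[[[0,0,-0.6,0,0,0,0],[0,0,-1.2,0,0,0,0],[0,0,-1.8,0,0,0,0],[0,0,-2.4,0,0,0,0],[0,0,-3,0,0,0,0]]]}'
```

```text
t: 4.42
position: [0.5234, 0.0483, 0.0569]
eef_rot: [3.141, 0.028, -0.0]
ft_force: [-1.2, 0.5, -3.3]
opening: 0.2
finger_force: 30.0
t: 4.83
position: [0.5235, 0.0266, 0.0569]
eef_rot: [-3.141, -0.027, -0.0]
ft_force: [0.8, 0.1, -4.0]
opening: 0.2
finger_force: 30.0
t: 5.25
position: [0.5235, 0.0241, 0.0569]
eef_rot: [-3.141, -0.028, -0.0]
ft_force: [-0.0, -0.1, -3.8]
opening: 0.194
finger_force: 30.0
```

```bash
python3 -m inch '{"increments":[[[0,0,-0.4,0,0,0,0],[0,0,-0.8,0,0,0,0],[0,0,-1.2,0,0,0,0],[0,0,-1.6,0,0,0,0],[0,0,-2,0,0,0,0]]]}'
python3 -m inch '{"increments":[[[0,0,-0.2,0,0,0,0],[0,0,-0.4,0,0,0,0],[0,0,-0.6,0,0,0,0],[0,0,-0.8,0,0,0,0],[0,0,-1,0,0,0,0]]]}'
```

```text
t: 5.67
position: [0.5235, 0.022, 0.0569]
eef_rot: [-3.141, -0.027, -0.0]
ft_force: [0.4, 0.0, -3.1]
opening: 0.198
finger_force: 30.0
t: 6.08
position: [0.5235, 0.021, 0.0569]
eef_rot: [-3.141, -0.027, 0.0]
ft_force: [-0.5, 0.3, -3.3]
opening: 0.196
finger_force: 30.0
```

```bash
python3 -m inch '{"increments":[[[0,0,-0.2,0,0,0,0],[0,0,-0.4,0,0,0,0],[0,0,-0.6,0,0,0,0],[0,0,-0.8,0,0,0,0],[0,0,-1,0,0,0,0]]]}'
python3 -m inch '{"increments":[[[0,0,-0.2,0,0,0,0],[0,0,-0.4,0,0,0,0],[0,0,-0.6,0,0,0,0],[0,0,-0.6,0,0,0,0],[0,0,-0.6,0,0,0,0]]]}'
```

```text
t: 6.5
position: [0.5235, 0.02, 0.0569]
eef_rot: [-3.141, -0.027, 0.0]
ft_force: [0.4, -0.0, -2.9]
opening: 0.193
finger_force: 30.0
t: 6.92
position: [0.5235, 0.0194, 0.0569]
eef_rot: [-3.141, -0.027, 0.0]
ft_force: [-1.0, 0.3, -3.6]
opening: 0.194
finger_force: 30.0
```

```bash
python3 -m inch '{"increments":[[[0,0,-0.2,0,0,0,0],[0,0,-0.4,0,0,0,0],[0,0,-0.6,0,0,0,0],[0,0,-0.6,0,0,0,0],[0,0,-0.6,0,0,0,0]]]}'
python3 -m inch '{"increments":[[[0,0,-0.2,0,0,0,0],[0,0,-0.4,0,0,0,0],[0,0,-0.6,0,0,0,0],[0,0,-0.6,0,0,0,0],[0,0,-0.6,0,0,0,0]]]}'
```

```text
t: 7.33
position: [0.5235, 0.0188, 0.0569]
eef_rot: [3.141, 0.027, -0.0]
ft_force: [1.1, -0.5, -4.0]
opening: 0.195
finger_force: 30.0
t: 7.75
position: [0.5235, 0.0182, 0.0569]
eef_rot: [3.141, 0.028, -0.0]
ft_force: [0.0, -0.3, -3.2]
opening: 0.201
finger_force: 30.0
```

```bash
python3 -m inch '{"increments":[[[0,0,-0.2,0,0,0,0],[0,0,-0.4,0,0,0,0],[0,0,-0.6,0,0,0,0],[0,0,-0.6,0,0,0,0],[0,0,-0.6,0,0,0,0]]]}'
python3 -m inch '{"increments":[[[0,0,-0.2,0,0,0,0],[0,0,-0.4,0,0,0,0],[0,0,-0.6,0,0,0,0],[0,0,-0.6,0,0,0,0],[0,0,-0.6,0,0,0,0]]]}'
```

```text
t: 8.17
position: [0.5235, 0.0178, 0.0569]
eef_rot: [-3.141, -0.027, -0.0]
ft_force: [0.6, 4.0, -3.2]
opening: 0.191
finger_force: 30.0
t: 8.58
position: [0.5235, 0.0175, 0.0569]
eef_rot: [-3.141, -0.026, -0.0]
ft_force: [0.2, 9.1, -2.8]
opening: 0.195
finger_force: 30.0
```

Contact is felt at y≈18.0 mm. I'll ease off, release with a small opening to stay clear of the cam bar, then lift and look straight down on the cam.

```bash
python3 -m inch '{"increments":[[[0,0,0.5,0,0,0,0],[0,0,0.5,0,0,0,0],[0.35,0,0.5,0,0,0,0],[0.35,0,0.5,0,0,0,0],[0.35,0,0.5,0,0,0,0]]]}'
python3 -m inch '{"increments":[[[0.35,0,0,0,0,0,0],[0.35,0,0,0,0,0,0],[0.35,0,0,5,0,0,0],[0.35,0,0,15,0,0,0],[0.35,0,0,35,0,0,0]]]}'
python3 -m inch '{"increments":[[[0.35,0,0,20,0,0,0],[0.35,0,0,40,0,0,0],[0.35,0,0,60,0,0,0],[0.35,0,-2,60,0,0,3],[0.35,0,-6,60,0,0,6]]]}'
python3 -m inch '{"increments":[[[0.35,0,-10,0,0,0,6],[0.35,0,-20,0,0,0,12],[0.35,0,-30,0,0,0,18],[0.35,0,-40,0,0,0,24],[0.35,0,-50,0,0,0,30]]]}'
python3 -m inch '{"increments":[[[0.35,0,-10,0,0,0,6],[0.35,0,-20,0,0,0,12],[0.35,0,-30,0,0,0,18],[0.35,0,-40,0,0,0,24],[0.35,0,-50,0,0,0,30]]]}'
python3 -m inch '{"increments":[[[0.35,1,-10,0,0,0,6],[0.35,2,-20,0,0,0,12],[0.35,2,-30,0,0,0,18],[0.35,2,-40,0,0,0,24],[0.35,2,-40,0,0,0,24]]]}'
python3 - <<'E'
from h import *
i=robot.camera_info("wrist");np.savez("w3.npz",**{k:np.array(v) for k,v in i.items()})
a=robot.grab_frame("wrist")[:,:,::-1];cv2.imwrite("pics/wrist3.png",a)
o=robot.get_obs();print(o["position"],o["joints"],np.round(i["world_from_camera"],3).tolist());cv2.imwrite("pics/c4.png",cv2.resize(a[0:200,210:440],None,fx=3,fy=3,interpolation=cv2.INTER_CUBIC))
E
```

```text
t: 9.0
position: [0.5237, 0.0173, 0.057]
eef_rot: [3.141, 0.028, 0.001]
ft_force: [-0.7, -0.2, 0.5]
opening: 0.347
finger_force: 0.0
t: 9.42
position: [0.5225, 0.0175, 0.0916]
eef_rot: [-3.141, -0.027, 0.004]
ft_force: [0.2, 0.1, -0.4]
opening: 0.347
finger_force: 0.0
t: 9.83
position: [0.5243, 0.0116, 0.1542]
eef_rot: [3.135, 0.196, 0.005]
ft_force: [0.2, 0.5, -0.2]
opening: 0.349
finger_force: 0.0
t: 10.25
position: [0.5235, -0.0389, 0.1529]
eef_rot: [2.976, 1.005, 0.001]
ft_force: [-0.3, 1.3, 0.6]
opening: 0.349
finger_force: 0.0
t: 10.67
position: [0.5235, -0.089, 0.1529]
eef_rot: [2.615, 1.74, 0.001]
ft_force: [0.2, -0.1, -0.5]
opening: 0.348
finger_force: 0.0
t: 11.08
position: [0.5257, -0.1299, 0.1529]
eef_rot: [2.196, 2.245, 0.0]
ft_force: [0.4, 0.7, 0.0]
opening: 0.35
finger_force: 0.0
[ 0.52561973 -0.12904822  0.15270135] [-3.51067507e-01  4.47674905e-01  1.62836152e+00 -5.26390806e-05
  1.06471722e+00 -3.65903770e-01] [[1.0, 0.021, 0.007, 0.524], [0.022, -0.96, -0.28, -0.051], [0.0, 0.28, -0.96, 0.322], [0.0, 0.0, 0.0, 1.0]]
```

View pics/c4.png

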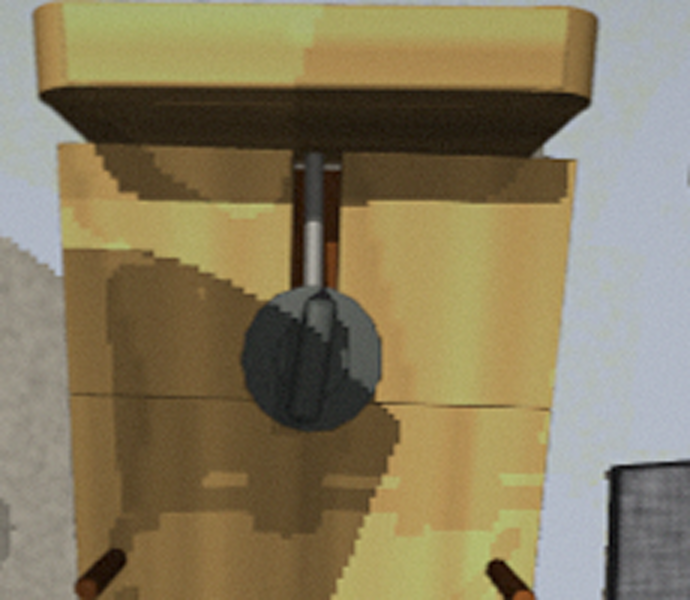

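The crop shows the bolt up the channel with its head under the cam. The disc centre is at (312,358), and the bar runs from (303,408) to (320,302).

Run:
```python
from h import *
w=dict(np.load("w3.npz"))
W=lambda p,z:(onz(w,210+(p[0]-1)/3,(p[1]-1)/3,z)[:2]*1000).round(1)
a,b=W((320,302),.06),W((303,408),.06);print(a,b,(a+b)/2,np.degrees(np.arctan2(*(a-b))))
print("disc",W((312,358),.033),W((243,358),.033),W((381,358),.033),"corners",W((58,145),.03),W((576,160),.03),"side",W((550,410),.03),W((70,394),.03),"slot",W((292,285),.03),W((339,285),.03))
```

```text
[525.6 -37.6] [521.3 -67.3] [523.45 -52.45] 8.238105580641708
disc [523.6 -53.3] [501.5 -53.8] [545.7 -52.8] corners [445.    7.3] [603.    6.7] side [602.4 -68.1] [444.5 -66.4] slot [516.8 -31.2] [531.7 -30.8]
```

```bash
python3 -m inch '{"increments":[[[0.35,0,18,0,0,0,-2],[0.35,-1,38,0,0,0,-5],[0.35,-1,58,0,0,0,-7],[0.35,-1.5,76,0,0,0,-9.5],[0.35,-1.5,76,0,0,0,-9.5]]]}'
python3 -m inch '{"increments":[[[0.35,0,0,-20,0,0,0],[0.35,0,0,-45,0,0,0],[0.35,0,0,-70,0,0,0],[0.35,0,0,-85,0,0,0],[0.35,0,0,-95,0,0,0]]]}'
python3 -c "
from station import robot;o=robot.get_obs();print(o['position'],o['joints'][[0,5]],o['ft_torque'])"
```

```text
t: 11.55
position: [0.5234, -0.0493, 0.1524]
eef_rot: [-2.385, -2.044, -0.0]
ft_force: [-0.7, -1.1, 0.5]
opening: 0.348
finger_force: 0.0
t: 11.97
position: [0.5232, -0.0522, 0.0557]
eef_rot: [-2.382, -2.047, 0.002]
ft_force: [-0.6, 0.3, 0.3]
opening: 0.348
finger_force: 0.0
[ 0.52324987 -0.05215566  0.05566919] [-0.21292401 -0.06191275] [ 0.00966634  0.04882239 -0.01402525]
```

```bash
python3 -m inch '{"increments":[[[0.35,0,-0.5,-6,0,0,0],[0.35,0,-0.5,-12,0,0,0],[0.35,0,-0.5,-17,0,0,0],[0.35,0,-0.5,-20,0,0,0],[0.35,0,-0.5,-20,0,0,0]]]}'
python3 -m inch '{"increments":[[[0.2,0,0,0,0,0,0],[0,0,0,0,0,0,0],[0,0,0,0,0,0,0],[0,0,0,0,0,0,0],[0,0,0,0,0,0,0]]]}'
python3 -m inch '{"increments":[[[0,0,0,0,0,0,0],[0,0,0,0,0,0,0],[0,0,0,0,0,0,0],[0,0,0,0,0,0,0],[0,0,0,0,0,0,0]]]}'
python3 -c "
from station import robot;o=robot.get_obs();print(o['position'],o['joints'][[0,5]],o['ft_torque'])"
```

```text
t: 12.38
position: [0.524, -0.053, 0.0368]
eef_rot: [2.38, 2.05, 0.0]
ft_force: [0.3, 0.7, 1.0]
opening: 0.35
finger_force: 0.0
t: 12.8
position: [0.524, -0.053, 0.0372]
eef_rot: [2.38, 2.051, 0.0]
ft_force: [-2.0, 0.7, 5.8]
opening: 0.105
finger_force: 30.0
t: 13.22
position: [0.5239, -0.053, 0.0372]
eef_rot: [2.38, 2.051, -0.0]
ft_force: [-2.7, 0.9, 6.6]
opening: 0.107
finger_force: 30.0
[ 0.52390837 -0.05300873  0.03719491] [-0.21423184 -0.06591056] [ 0.06559783  0.39766988 -0.03615881]
```

```bash
cat > q.py <<'E'
from station import robot;o=robot.get_obs();print("torque",o['ft_torque'].round(3),"j6",o['joints'][5].round(4))
E
python3 -m inch '{"increments":[[[0,0,0,0.5,0,0,0],[0,0,0,1,0,0,0],[0,0,0,1,0,0,-2],[0,0,0,1,0,0,-5],[0,0,0,1,0,0,-8]]]}'
python3 q.py
python3 -m inch '{"increments":[[[0,0,0,0,0,0,-3],[0,0,0,0,0,0,-6],[0,0,0,0,0,0,-9],[0,0,0,0,0,0,-12],[0,0,0,0,0,0,-15]]]}'
python3 q.py
python3 -m inch '{"increments":[[[0,0,0,0,0,0,-3],[0,0,0,0,0,0,-6],[0,0,0,0,0,0,-9],[0,0,0,0,0,0,-12],[0,0,0,0,0,0,-15]]]}'
python3 q.py
```

```text
t: 13.63
position: [0.5241, -0.053, 0.0374]
eef_rot: [-2.519, -1.877, 0.0]
ft_force: [3.4, -1.8, -17.9]
opening: 0.105
finger_force: 30.0
torque [-0.194 -0.785  0.124] j6 0.0761
t: 14.05
position: [0.5244, -0.0532, 0.0374]
eef_rot: [2.743, 1.531, 0.0]
ft_force: [5.4, -2.6, -18.4]
opening: 0.109
finger_force: 30.0
torque [-0.39  -0.897  0.13 ] j6 0.3381
t: 14.47
position: [0.5247, -0.0534, 0.0374]
eef_rot: [2.919, 1.16, 0.001]
ft_force: [5.5, -4.2, -21.1]
opening: 0.107
finger_force: 30.0
torque [-0.815 -1.159  0.108] j6 0.5999
```

```bash
python3 -m inch '{"increments":[[[0,0.3,-0.2,-0.3,0,0,-3],[0,0.6,-0.4,-0.7,0,0,-6],[0,0.8,-0.5,-0.8,0,0,-9],[0,0.8,-0.5,-0.8,0,0,-12],[0,0.8,-0.5,-0.8,0,0,-15]]]}'
python3 q.py
python3 -m inch '{"increments":[[[0,0,0,0,0,0,-3],[0,0,0,0,0,0,-6],[0,0,0,0,0,0,-9],[0,0,0,0,0,0,-12],[0,0,0,0,0,0,-15]]]}'
python3 q.py
```

```text
t: 14.88
position: [0.525, -0.0537, 0.0373]
eef_rot: [3.045, 0.77, 0.0]
ft_force: [0.1, -2.2, -1.5]
opening: 0.109
finger_force: 30.0
torque [-0.529  0.076  0.118] j6 0.8611
t: 15.3
position: [0.5251, -0.054, 0.0373]
eef_rot: [3.119, 0.366, 0.001]
ft_force: [0.2, -6.9, -2.6]
opening: 0.108
finger_force: 30.0
torque [-1.163  0.097  0.13 ] j6 1.1229
```

```bash
python3 -m inch '{"increments":[[[0,0,-0.3,0,0,0,-2.5],[0,0,-0.6,0,0,0,-5],[0,0,-0.8,0,0,0,-7.5],[0,0,-0.8,0,0,0,-10],[0,0,-0.8,0,0,0,-12.5]]]}'
python3 q.py
python3 -m inch '{"increments":[[[0,0,0,0,0,0,-2],[0,0,0,0,0,0,-4],[0,0,0,0,0,0,-6],[0,0,0,0,0,0,-8],[0,0,0,0,0,0,-10]]]}'
python3 q.py
```

```text
t: 15.72
position: [0.5251, -0.0544, 0.0373]
eef_rot: [3.141, 0.024, 0.001]
ft_force: [0.8, -0.9, -1.8]
opening: 0.109
finger_force: 30.0
torque [-0.216 -0.013  0.112] j6 1.3391
t: 16.13
position: [0.5251, -0.0546, 0.0373]
eef_rot: [3.131, -0.249, 0.001]
ft_force: [0.3, -4.0, -2.1]
opening: 0.103
finger_force: 30.0
torque [-0.553  0.096  0.157] j6 1.5132
```

```bash
python3 -m inch '{"increments":[[[0,0,-0.3,0,0,0,-1],[0,0,-0.4,0,0,0,-2],[0,0,-0.4,0,0,0,-3],[0,0,-0.4,0,0,0,-4],[0,0,-0.4,0,0,0,-5]]]}'
python3 q.py
python3 -m inch '{"increments":[[[0,0,0,0,0,0,-1],[0,0,0,0,0,0,-2],[0,0,0,0,0,0,-3],[0,0,0,0,0,0,-4],[0,0,0,0,0,0,-5]]]}'
python3 q.py
```

```text
t: 16.55
position: [0.5251, -0.0548, 0.0373]
eef_rot: [3.118, -0.385, 0.001]
ft_force: [1.0, -1.4, 1.5]
opening: 0.106
finger_force: 30.0
torque [-0.14  -0.111  0.128] j6 1.5994
t: 16.97
position: [0.525, -0.0549, 0.0372]
eef_rot: [3.098, -0.521, 0.001]
ft_force: [1.1, -3.8, 3.1]
opening: 0.104
finger_force: 30.0
torque [-0.587 -0.189  0.131] j6 1.6871
```

```bash
python3 -m inch '{"increments":[[[0,0,-0.2,0,0,0,-1],[0,0,-0.4,0,0,0,-2],[0,0,-0.4,0,0,0,-3],[0,0,-0.4,0,0,0,-4],[0,0,-0.4,0,0,0,-5]]]}'
python3 q.py
python3 -m inch '{"increments":[[[0,0,0,0,0,0,-1],[0,0,0,0,0,0,-2],[0,0,0,0,0,0,-3],[0,0,0,0,0,0,-4],[0,0,0,0,0,0,-5]]]}'
python3 q.py
```

```text
t: 17.38
position: [0.525, -0.055, 0.0373]
eef_rot: [-3.072, 0.656, -0.001]
ft_force: [2.3, -0.9, 5.8]
opening: 0.105
finger_force: 30.0
torque [-0.039 -0.277  0.158] j6 1.7736
t: 17.8
position: [0.5249, -0.0551, 0.0372]
eef_rot: [-3.041, 0.789, -0.0]
ft_force: [1.4, -2.3, 5.8]
opening: 0.109
finger_force: 30.0
torque [-0.266 -0.206  0.12 ] j6 1.8608
```

```bash
python3 -m inch '{"increments":[[[0,0,0,0,0,0,-1],[0,0,0,0,0,0,-2],[0,0,0,0,0,0,-3],[0,0,0,0,0,0,-4],[0,0,0,0,0,0,-5]]]}'
python3 q.py
```

```text
t: 18.22
position: [0.5248, -0.0552, 0.0372]
eef_rot: [3.003, -0.921, 0.0]
ft_force: [1.2, -2.9, 5.7]
opening: 0.103
finger_force: 30.0
torque [-0.438 -0.085  0.176] j6 1.9481
```

```bash
python3 -m inch '{"increments":[[[0,0,-0.2,0,0,0,-1],[0,0,-0.3,0,0,0,-2],[0,0,-0.3,0,0,0,-3],[0,0,-0.3,0,0,0,-4],[0,0,-0.3,0,0,0,-5]]]}'
python3 q.py
```

```text
t: 18.63
position: [0.5248, -0.0553, 0.0372]
eef_rot: [-2.96, 1.051, 0.0]
ft_force: [1.0, -1.5, 6.5]
opening: 0.106
finger_force: 30.0
torque [-0.077 -0.06   0.148] j6 2.0348
```

```bash
python3 -m inch '{"increments":[[[0,0,0,0,0,0,-1],[0,0,0,0,0,0,-2],[0,0,0,0,0,0,-3],[0,0,0,0,0,0,-4],[0,0,0,0,0,0,-5]]]}'
python3 q.py
```

```text
t: 19.05
position: [0.5247, -0.0554, 0.0372]
eef_rot: [2.912, -1.179, -0.0]
ft_force: [0.6, -2.8, 5.9]
opening: 0.104
finger_force: 30.0
torque [-0.325  0.055  0.139] j6 2.1221
```

```bash
python3 -m inch '{"increments":[[[0,0,-0.2,0,0,0,-1],[0,0,-0.2,0,0,0,-2],[0,0,-0.2,0,0,0,-3],[0,0,-0.2,0,0,0,-4],[0,0,-0.2,0,0,0,-5]]]}'
python3 q.py
python3 -m inch '{"increments":[[[0,0,0,0,0,0,-1],[0,0,0,0,0,0,-2],[0,0,0,0,0,0,-3],[0,0,0,0,0,0,-4],[0,0,0,0,0,0,-5]]]}'
python3 q.py
```

```text
t: 19.47
position: [0.5246, -0.0555, 0.0372]
eef_rot: [2.858, -1.305, -0.0]
ft_force: [1.4, -1.2, 6.7]
opening: 0.108
finger_force: 30.0
torque [-0.072  0.087  0.149] j6 2.2091
t: 19.88
position: [0.5245, -0.0556, 0.0372]
eef_rot: [2.798, -1.429, -0.001]
ft_force: [-1.2, -0.5, 7.9]
opening: 0.112
finger_force: 30.0
torque [-0.191  0.215  0.19 ] j6 2.2963
```

```bash
python3 -m inch '{"increments":[[[0,0,0,0,0,0,-1],[0,0,0,0,0,0,-2],[0,0,0,0,0,0,-3],[0,0,0,0,0,0,-3],[0,0,0,0,0,0,-3]]]}'
python3 q.py
```

```text
t: 20.3
position: [0.5244, -0.0556, 0.0372]
eef_rot: [2.76, -1.5, -0.001]
ft_force: [-0.8, -2.5, 7.8]
opening: 0.108
finger_force: 30.0
torque [-0.3    0.254 -0.05 ] j6 2.3479
```

```bash
python3 -m inch '{"increments":[[[0,-0.2,-0.2,0,0,0,-1],[0,-0.2,-0.2,0,0,0,-2],[0,-0.2,-0.2,0,0,0,-3],[0,-0.2,-0.2,0,0,0,-4],[0,-0.2,-0.2,0,0,0,-5]]]}'
python3 q.py
```

```text
t: 20.72
position: [0.5243, -0.0557, 0.0372]
eef_rot: [2.691, -1.62, -0.001]
ft_force: [0.9, -0.5, 7.3]
opening: 0.111
finger_force: 30.0
torque [0.15  0.137 0.275] j6 2.4354
```

```bash
python3 -m inch '{"increments":[[[0,0,0,0,0,0,-1],[0,0,0,0,0,0,-2],[0,0,0,0,0,0,-3],[0,0,0,0,0,0,-4],[0,0,0,0,0,0,-5]]]}'
python3 q.py
```

```text
t: 21.13
position: [0.5242, -0.0557, 0.0372]
eef_rot: [2.618, -1.736, -0.001]
ft_force: [-0.2, -1.3, 9.2]
opening: 0.11
finger_force: 30.0
torque [0.116 0.296 0.312] j6 2.5226
```

```bash
python3 -m inch '{"increments":[[[0,0,0,0,0,0,-0.5],[0,0,0,0,0,0,-1],[0,0,0,0,0,0,-1.5],[0,0,0,0,0,0,-2],[0,0,0,0,0,0,-2.5]]]}'
python3 q.py
```

```text
t: 21.55
position: [0.5241, -0.0557, 0.0372]
eef_rot: [2.58, -1.792, -0.001]
ft_force: [-1.4, -1.8, 8.0]
opening: 0.11
finger_force: 30.0
torque [0.115 0.295 0.284] j6 2.5658
```

```bash
python3 -m inch '{"increments":[[[0,0,0,0,0,0,-0.5],[0,0,0,0,0,0,-1],[0,0,0,0,0,0,-1.5],[0,0,0,0,0,0,-2],[0,0,0,0,0,0,-2.5]]]}'
python3 q.py
```

```text
t: 21.97
position: [0.5241, -0.0557, 0.0372]
eef_rot: [2.54, -1.848, -0.001]
ft_force: [0.0, -1.8, 7.6]
opening: 0.108
finger_force: 30.0
torque [0.143 0.352 0.254] j6 2.6094
```

```bash
python3 -m inch '{"increments":[[[0,0,0,0,0,0,-0.5],[0,0,0,0,0,0,-1],[0,0,0,0,0,0,-1.5],[0,0,0,0,0,0,-2],[0,0,0,0,0,0,-2.5]]]}'
python3 q.py
```

```text
t: 22.38
position: [0.5241, -0.0557, 0.0372]
eef_rot: [2.499, -1.903, -0.001]
ft_force: [-1.8, -1.6, 9.1]
opening: 0.106
finger_force: 30.0
torque [0.124 0.47  0.247] j6 2.6531
```

```bash
python3 -m inch '{"increments":[[[0,0,0,0,0,0,-0.5],[0,0,0,0,0,0,-1],[0,0,0,0,0,0,-1.5],[0,0,0,0,0,0,-2],[0,0,0,0,0,0,-2.5]]]}'
python3 q.py
```

```text
t: 22.8
position: [0.5239, -0.0557, 0.0372]
eef_rot: [2.457, -1.957, -0.001]
ft_force: [-2.8, -2.7, 9.6]
opening: 0.111
finger_force: 30.0
torque [0.138 0.481 0.31 ] j6 2.6967
```

```bash
python3 -m inch '{"increments":[[[0,0,0,0,0,0,-0.5],[0,0,0,0,0,0,-1],[0,0,0,0,0,0,-1.5],[0,0,0,0,0,0,-2],[0,0,0,0,0,0,-2.5]]]}'
python3 q.py
```

```text
t: 23.22
position: [0.5239, -0.0557, 0.0372]
eef_rot: [2.414, -2.01, -0.002]
ft_force: [-1.4, -1.7, 9.5]
opening: 0.108
finger_force: 30.0
torque [0.163 0.6   0.336] j6 2.7403
```

```bash
python3 -m inch '{"increments":[[[0,0,0,0,0,0,-0.5],[0,0,0,0,0,0,-1],[0,0,0,0,0,0,-1.5],[0,0,0,0,0,0,-2],[0,0,0,0,0,0,-2.5]]]}'
python3 q.py
```

```text
t: 23.63
position: [0.5238, -0.0557, 0.0372]
eef_rot: [2.369, -2.062, -0.002]
ft_force: [-1.7, -2.4, 9.7]
opening: 0.106
finger_force: 30.0
torque [0.128 0.655 0.404] j6 2.7839
```

```bash
python3 -m inch '{"increments":[[[0,0,0,0,0,0,-0.5],[0,0,0,0,0,0,-1],[0,0,0,0,0,0,-1.5],[0,0,0,0,0,0,-2],[0,0,0,0,0,0,-2.5]]]}'
python3 q.py
```

```text
t: 24.05
position: [0.5238, -0.0557, 0.0372]
eef_rot: [2.324, -2.113, -0.002]
ft_force: [-3.1, -2.1, 9.4]
opening: 0.106
finger_force: 30.0
torque [0.183 0.608 0.279] j6 2.8276
```

```bash
python3 -m inch '{"increments":[[[0,-0.2,-0.2,0.2,0,0,0],[0,-0.2,-0.2,0.4,0,0,-0.5],[0,-0.2,-0.2,0.4,0,0,-1],[0,-0.2,-0.2,0.4,0,0,-1.5],[0,-0.2,-0.2,0.4,0,0,-2]]]}'
python3 q.py
python3 - <<'E'
from h import *
a=robot.grab_frame("scene")[130:255,225:400];b=robot.grab_frame("side")[140:290,220:380]
A=cv2.resize(a,(700,500),interpolation=cv2.INTER_CUBIC)[:,340:];B=cv2.resize(b,None,fx=3.333,fy=3.333,interpolation=cv2.INTER_CUBIC)[:500,:430]
cv2.imwrite("pics/c5.png",np.hstack([A,B])[:,:,::-1])
E
```

```text
t: 24.47
position: [0.5237, -0.0557, 0.0372]
eef_rot: [2.287, -2.153, -0.002]
ft_force: [-1.7, 1.8, -1.5]
opening: 0.107
finger_force: 30.0
torque [0.946 0.569 0.443] j6 2.8619
```

View pics/c5.png

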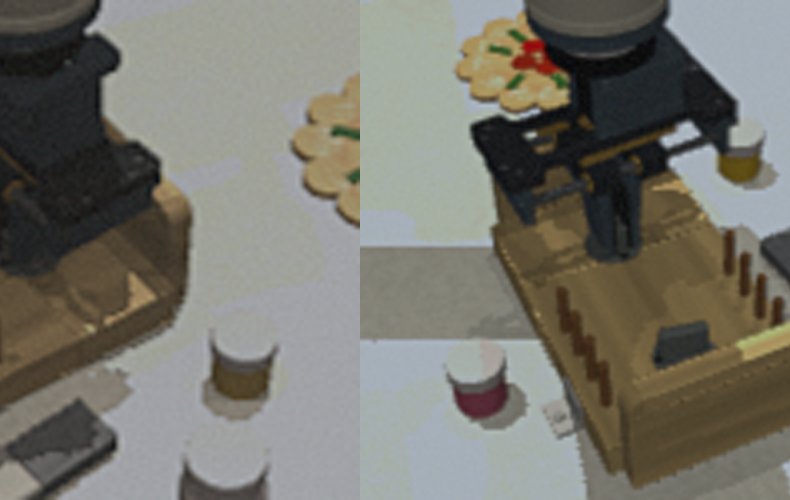

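The crop shows the panel's face up against the board end, with no gap visible at the corner near (180,300). Torque is climbing, so I'll go on in small steps.

```bash
python3 -m inch '{"increments":[[[0,0,0,0,0,0,0],[0,0,0,0,0,0,0],[0,0,0,0,0,0,-0.5],[0,0,0,0,0,0,-1],[0,0,0,0,0,0,-1.5]]]}'
python3 q.py
```

```text
t: 24.98
position: [0.5237, -0.0557, 0.0373]
eef_rot: [2.259, -2.182, -0.002]
ft_force: [-4.1, 3.8, -3.7]
opening: 0.11
finger_force: 30.0
torque [1.15  1.012 0.495] j6 2.8878
```

```bash
python3 -m inch '{"increments":[[[0,0,0,0,0,0,0],[0,0,0,0,0,0,0],[0,0,0,0,0,0,-0.2],[0,0,0,0,0,0,-0.6],[0,0,0,0,0,0,-1]]]}'
python3 q.py
```

```text
t: 25.4
position: [0.5237, -0.0558, 0.0373]
eef_rot: [2.24, -2.202, -0.002]
ft_force: [-3.9, 3.7, -3.1]
opening: 0.106
finger_force: 30.0
torque [1.193 1.104 0.618] j6 2.905
```

Firm at about 0.55–0.6 N·m, so I'll release and retreat.

```bash
python3 -m inch '{"increments":[[[0,0,0,0,0,0,0],[0.35,0,0,0,0,0,0],[0.35,0,0,0,0,0,0],[0.35,0,0,0,0,0,0],[0.35,0,0,0,0,0,0]]]}'
python3 q.py
python3 -m inch '{"increments":[[[0.35,0,0,2,0,0,0],[0.35,0,0,10,0,0,0],[0.35,0,0,25,0,0,0],[0.35,0,0,45,0,0,0],[0.35,0,0,70,0,0,0]]]}'
python3 -m inch '{"increments":[[[0.35,0,0,15,0,0,0],[0.35,0,0,30,0,0,0],[0.35,0,0,45,0,0,0],[0.35,0,0,60,0,0,0],[0.35,0,-20,60,0,0,0]]]}'
python3 -m inch '{"increments":[[[0.35,0,30,0,0,0,0],[0.35,0,60,10,0,0,0],[0.35,0,90,20,0,0,0],[0.35,0,110,20,0,0,0],[0.35,0,110,20,0,0,0]]]}'
python3 - <<'E'
from h import *
i=robot.camera_info("wrist");np.savez("w4.npz",**{k:np.array(v) for k,v in i.items()})
a=robot.grab_frame("wrist")[:,:,::-1];s=robot.grab_frame("scene")[130:255,225:400,::-1]
print(robot.get_obs()["position"],i["world_from_camera"][:3,3]);cv2.imwrite("pics/c6.png",np.vstack([np.hstack([cv2.resize(a[0:250,180:460],(420,375)),cv2.resize(s,(375,268))[:,:375] if 0 else cv2.resize(s,(380,375))])]))
E
```

```text
t: 25.82
position: [0.525, -0.0562, 0.0377]
eef_rot: [-2.24, 2.202, -0.002]
ft_force: [0.4, -0.2, 0.5]
opening: 0.345
finger_force: 0.0
torque [ 0.197  0.065 -0.018] j6 2.9047
t: 26.23
position: [0.5238, -0.0559, 0.1081]
eef_rot: [2.24, -2.202, -0.002]
ft_force: [0.3, 0.3, 0.0]
opening: 0.348
finger_force: 0.0
t: 26.65
position: [0.5255, -0.0744, 0.1709]
eef_rot: [-2.241, 2.198, -0.005]
ft_force: [1.1, -0.1, -0.1]
opening: 0.348
finger_force: 0.0
t: 27.07
position: [0.5245, 0.0371, 0.1888]
eef_rot: [-2.242, 2.198, -0.001]
ft_force: [0.4, -0.2, -0.1]
opening: 0.352
finger_force: 0.0
[0.52437598 0.03450069 0.18815801] [ 0.52566425 -0.04176052  0.35843926]
```

View pics/c6.png

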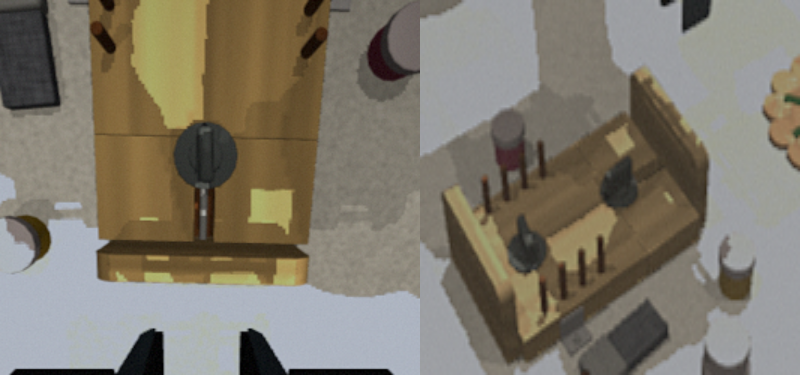

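The last view shows the panel flush across the board end and the cam bar turned about half a turn, staying put after release. The other things are undisturbed.

```bash
python3 -c "
from station import robot;print(robot.hand_in())"
```

```text
the job is handed in; nothing more can be done
None
```

The job is handed in: the end panel sits flush on the board, and the cam is turned about 3.1 rad to a felt 0.55–0.6 N·m, released at 26 s with the bystanders left alone; the hand-in gave no verdict.

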